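# Shift the tube mixer's gated gear lever to the marked slot

## Robot

A 6-joint arm with a two-finger parallel gripper is mounted at the origin on the work surface. World frame = base frame: x ahead of the robot, y to its left, z up, the work surface at z = 0. Lengths are in m, angles in rad, forces in N, time in s.
With the tool pointing down it reaches from about 0.375 to 0.975 m from the base axis. Payload 3.8 kg.
Tool frame: the origin (TCP) lies between the finger pads; the fingertips stand 17 mm ahead of it and the grasp point (between the pads) lies 2 mm behind it (bot.tcp_to_tips is the distance from the TCP to the fingertips, in m); z points along the fingers, y is the line along which they close (so a half turn about z gives the same grasp; the last joint's range is limited). The gripper opens to 88 mm and grips with 3 to 60 N. Pads are 18 mm wide; open, the fingers measure 123 mm over their backs; the gripper's body (75 mm by 187 mm) begins 45 mm behind the grasp point.
Start: joints at [1.13, 0.264, 1.604, -0, 1.274, -0.037], TCP at [0.265, 0.621, 0.256] pointing down, gripper open.
Joint ranges: [-2.63, 2.63], [-0.94, 2.18], [0.31, 2.57], [-1.31, 4.45], [0, 2.66], [-2.55, 2.55]. Speed limits (rad/s): [2.57, 2.57, 3.14, 3.14, 3.14, 3.14].

## Interface

Orientations are given as a unit quaternion [x, y, z, w].
In Python, from bench import bot gives the robot as it stands. The module is installed in compiled form; this text tells all that it offers.
- The arm moves only by the tool move_arm, never from a script. Its argument "deltas" is a list of rows, each a list of 3 entries, a list of its own where there are three numbers: the closure, from -1 (fully open) to 1 (shut), then the shift along the tool's x, y, z scaled (see below), then the turn, a rotation vector about the tool's x, y, z scaled (see below). A call has 1 to 12 rows; each row shifts and turns the commanded pose from where the row before left it, along the tool's axes as they then stand; what a row does not reach is not made up. The controller multiplies each number of a shift by 20 mm and each number of a turn by 0.15 rad. A row lasts 1/8 s, in which the tool goes at most 62.5 mm and 10.7 degrees, less where a joint would pass 70% of its speed; a pose out of reach is approached as far as the arm can. A call with a number of a shift or a turn outside -1 to 1 is refused whole. A call with a gripper value outside its range is refused whole. The fingers move at their own pace and stop on an object; "squeeze" is the grip in N (left out, the last holds). Time passes only in rows, so rows that do not move let the fingers close. It gives the time, the measured TCP pose, the force, the opening and the grip force at its end, in the units of the state.
- bot.get_obs(): the state, without advancing time (a new reading comes with each control period).
- bot.snapshot(name): name is "scene" or "top" or "wrist"; returns a dict with "frame" (420x560x3 uint8, red, green, blue), "mtx" (3x3 intrinsics, pixels), "world_from_camera" (4x4, takes a point from camera to world coordinates). Camera axes: x right, y up, looking along -z (the intrinsics and any distortion apply to the point x, -y, -z); pixel columns grow to the right and rows downward; lengths in m; the calibration is good to about 2 mm. A picture is of the moment at which its call begins. There is no depth.
- bot.job_done(): hands the job in; it is judged then, once.
The state is a dict: "t": time; "joint_positions": joint angles; "dq": joint speeds; "joint_torque": joint torques, N m; "eef_pos": TCP position; "eef_rot": TCP orientation; "ft_force": force on the tool from outside, world axes, zero at the start; "wrist_torque": the same for the moment, N m; "opening": finger opening in m; "grasp_force": force on a finger pad.
Only numpy, scipy, OpenCV 4.12 (cv2) and the standard library are available. Lean on these libraries where they do the work, as an engineer would, in place of code of your own. Each camera call takes 0.05 s, during which the arm holds its last target. There are 200 camera calls.

## Task

Push the tube mixer's gear lever through its gate, from the middle lane into the corner slot beside the tall index post, and leave it fully home at the end of that slot. Only push the lever's grip, never pinch it, do not force it against the gate, and leave everything else on the bench where it is.

Things in the scene. Friction and masses are not known exactly. Their poses are not given: they have to be found in the camera images.
- mixer: Bench tube mixer: white drive box, 220 x 260 mm (x by y), with a steel gate plate on top, 98 mm above the bench, and a bed of four rollers on its +x side, reaching to x = 270 mm, under 95 mm high. Origin on the bench under the middle of the drive box; x points from the box's front to the rollers, y to the mixer's left.
- gate (a point): Middle of the gate on top of the plate, axes as the mixer's. Three parallel lanes along x, at y = 0 and +-26 mm, are joined half-way (x = 0) by one cross channel along y. Slots 16 mm wide, lever stem 9 mm; steel walls stop the stem elsewhere. Each lane has a far (+x) and a near (-x) slot; the outer lanes give the four corner slots.
- lane (a joint): Sideways tilt (rad) about an x axis through the lever's pivot, 30 mm above the mixer's origin. 0 middle lane, + leans to +y; middle lane has +-0.05 of play; outer lanes at about +-0.35 to 0.40, the outer wall stops it at 0.40. The lever points along (sin(throw), sin(lane)cos(throw), cos(lane)cos(throw)) in the mixer's frame. No spring: stays where left; some 2 to 3 N at the grip moves it.
- throw (a joint): Fore-and-aft tilt (rad) of the lever about the same pivot, + leans to the mixer's +x. 0 is the cross channel, where the lever changes lanes freely while throw is within about +-0.05 (rounded wall noses guide it from a little further); the slot ends stop it at about +-0.345 in the corner slots, +-0.37 in the middle lane. Stays where left, stiffness as for lane.
- grip (a point): Centre of the lever's upright black grip: 26 mm square with cut corners, 50 mm long along the lever, 145 mm from the pivot, so 175 mm above the bench when upright. Between the plate and the grip there is only the thin stem.
- face_front: The flat face of the grip on the mixer's -x side, 18 mm wide, 50 mm long; origin at the middle of the face, 13 mm from the grip's centre; part of the lever
- face_back: The flat face of the grip on the mixer's +x side, 18 mm wide, 50 mm long; origin at the middle of the face, 13 mm from the grip's centre; part of the lever
- face_left: The flat face of the grip on the mixer's +y side, 18 mm wide, 50 mm long; origin at the middle of the face, 13 mm from the grip's centre; part of the lever
- face_right: The flat face of the grip on the mixer's -y side, 18 mm wide, 50 mm long; origin at the middle of the face, 13 mm from the grip's centre; part of the lever
- post: Index post marking the wanted slot: dark steel, 22 mm wide, 24 mm tall, fixed on the gate plate at one of four corner places (x = +-42 mm, y = +-75 mm in the mixer's frame); origin under it. The three other places carry low studs, 12 mm wide and 4 mm tall. The wanted slot is the corner slot with the same signs of x and y.
- tube: closed clear tube, 28 mm thick, 128 mm long, lying across the top of the rollers (along the mixer's y), centre 81 mm above the bench; bystander, to be left alone
- reagent: capped glass bottle, 66 mm wide, 150 mm tall, standing left of the mixer; origin under its middle; bystander, to be left alone
- beaker: open glass beaker, 72 mm wide, 85 mm tall, right of the mixer; origin under its middle; bystander, to be left alone
- slidebox: closed flat box, 85 x 55 x 32 mm, on the bench before the mixer; origin under its middle; bystander, to be left alone
- pen: pen, 12 mm thick, 142 mm long, lying on the bench before the mixer; origin under its middle; bystander, to be left alone
- jar: small capped jar, 48 mm wide, 60 mm tall, left of the rollers; origin under its middle; bystander, to be left alone

How it is judged:
At the end, for the whole second after the job is handed in: The lever is in the corner slot that has the index post beside it: lane past 0.30 rad to the post's side and throw past 0.30 rad towards the post's end, with the lever at rest (((x of post in the frame of mixer above 0 m and y of post in the frame of mixer above 0 m and value of joint each of throw, lane above 0.3 rad) or (x of post in the frame of mixer above 0 m and y of post in the frame of mixer below 0 m and value of joint throw above 0.3 rad and value of joint lane below -0.3 rad) or (x of post in the frame of mixer below 0 m and y of post in the frame of mixer above 0 m and value of joint throw below -0.3 rad and value of joint lane above 0.3 rad) or (x of post in the frame of mixer below 0 m and y of post in the frame of mixer below 0 m and value of joint each of throw, lane below -0.3 rad)) and velocity of joint lane between -0.05 and 0.05 rad/s and velocity of joint throw between -0.05 and 0.05 rad/s); the robot touches nothing.
It fails at once if the lever's grip is pinched between the fingers (pressed on two opposite faces at once) instead of pushed ((contact force between the fingers and face_front above 1.5 N and contact force between the fingers and face_back above 1.5 N) or (contact force between the fingers and face_left above 1.5 N and contact force between the fingers and face_right above 1.5 N)).
It fails at once if the lever is forced: pressed with more than 40 N (contact force between any of the fingers, the arm and lane above 40 N).
It fails at once if a bystander is shifted by more than 15 mm or lifted (distance of any of tube, reagent, beaker, slidebox, pen, jar from where it was at the start of the episode above 0.015 m).
It also fails if it takes over 70 s, if anything falls off the work surface, if the arm or the gripper's body presses on something with over 40 N, if the wrist force passes 120 N, or if a joint passes its speed limit or range.

## Working session

There is one attempt and no reset: what is moved stays moved. The work goes in short steps, Python scripts to look and compute and a tool call to move; the robot and the scene stay as the last step left them, time stands still between calls to the robot, and variables do not carry over. Pictures are saved under pics/ and viewed, at most 10 in all, crops included, and the job is handed in when it is done.

Besides the shell and the picture viewer there is one more tool, called after ">>>" by a JSON object that holds its "fn" and its "kwargs", one argument or row to a line. move_arm: Moves the arm, as the interface text tells. Shifts and turns lie within -1 to 1; 1 stands for 20 mm of shift or 0.15 rad of turn. Its arguments: {"type":"object","properties":{"deltas":{"type":"array"},"squeeze":{"type":"number"}},"required":["deltas"]}

```bash
mkdir -p pics; cat > h.py <<'E'
import numpy as np, cv2
from bench import bot
def snap(n,f):
    s=bot.snapshot(n); cv2.imwrite(f'pics/{f}.png',s['frame'][:,:,::-1]); np.savez(f'pics/{f}.npz',**s); return s
def ray(s,u,v):
    M=np.array(s['world_from_camera']);K=np.array(s['mtx'])
    d=np.linalg.inv(K)@[u,v,1]; d=M[:3,:3]@[d[0],-d[1],-d[2]]; return M[:3,3],d/np.linalg.norm(d)
def onz(s,u,v,z):
    o,d=ray(s,u,v); return o+d*(z-o[2])/d[2]
def proj(s,p):
    M=np.linalg.inv(np.array(s['world_from_camera'])); q=M[:3,:3]@p+M[:3,3]; k=np.array(s['mtx'])@[q[0],-q[1],-q[2]]; return k[:2]/k[2]
E
python3 - <<'E'
from h import *
a=snap('top','top');b=snap('scene','scene')
o=bot.get_obs();print(o['t'],o['eef_pos'],o['eef_rot'],bot.tcp_to_tips)
for s in(a,b):print(np.round(s['world_from_camera'],3).tolist(),np.round(s['mtx'],1).tolist(),s.keys())
E
```

```text
0.1 [0.26497015 0.62017787 0.25453094] [ 2.00545431e-01  9.79683907e-01 -9.55661931e-04 -2.43176223e-04] 0.017
[[0.034, 0.977, -0.211, 0.384], [-0.999, 0.032, -0.013, 0.037], [-0.006, 0.211, 0.977, 1.043], [0.0, 0.0, 0.0, 1.0]] [[444.1, 0.0, 278.1], [0.0, 444.1, 209.6], [0.0, 0.0, 1.0]] dict_keys(['frame', 'mtx', 'world_from_camera'])
[[-0.231, -0.666, 0.709, 1.227], [0.973, -0.175, 0.153, 0.198], [0.022, 0.725, 0.688, 0.756], [0.0, 0.0, 0.0, 1.0]] [[403.5, 0.0, 274.0], [0.0, 403.5, 201.5], [0.0, 0.0, 1.0]] dict_keys(['frame', 'mtx', 'world_from_camera'])
```

View pics/top.png

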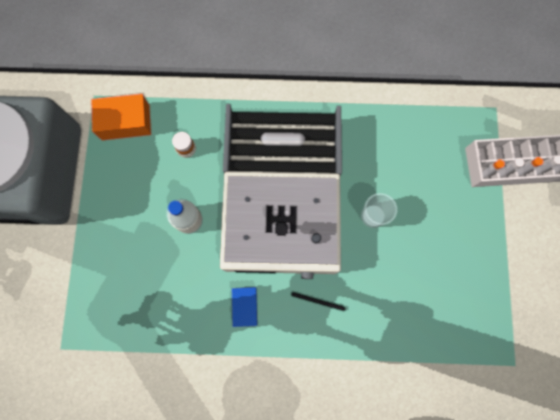

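View pics/scene.png

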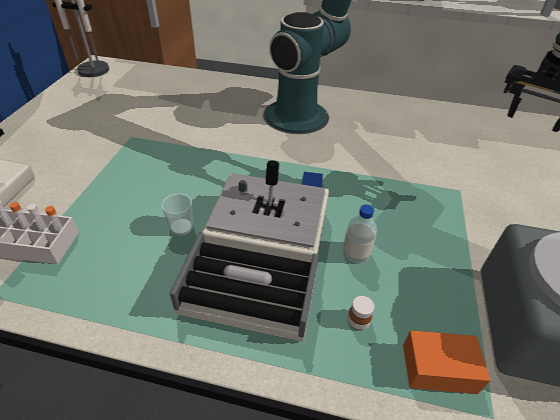

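The rollers are on the up side of the top view (world +x). The post is at about (316,238), so the wanted slot is near (-x) and right (-y). The studs are at about (248,198), (317,200) and (246,237), and the grip is at about (281,228).

```bash
python3 - <<'E'
from h import *
s=np.load('pics/top.npz');f=s['frame']
g=f.max(2)[165:280,215:350]
cv2.imwrite('pics/crop.png',cv2.resize(f[165:280,215:350,::-1],None,fx=5,fy=5,interpolation=cv2.INTER_CUBIC))
n,l,st,c=cv2.connectedComponentsWithStats((g<95).astype(np.uint8))
P=[]
for i in range(1,n):
    if st[i,4]>5: u=c[i]+[215,165]; print(np.round(u,1),st[i],np.round(onz(s,*u,.1),4))
b=np.load('pics/scene.npz');
fb=b['frame'].max(2)[150:250,200:340]
n,l,st,c=cv2.connectedComponentsWithStats((fb<60).astype(np.uint8))
for i in range(1,n):
    if st[i,4]>5: print('sc',np.round(c[i]+[200,150],1),st[i]+[200,150,0,0,0])
E
```

```text
[284.4 168. ] [ 12   0 110   8 754] [0.6819 0.0386 0.1   ]
[281.  220.1] [ 51  40  31  31 717] [0.5641 0.0423 0.1   ]
[316.3 237.1] [97 67 10 11 76] [ 0.5294 -0.0345  0.1   ]
[255.  271.5] [ 21 106  39   2  56] [0.4519 0.0936 0.1   ]
[311.5 275. ] [ 96 108   2   5  10] [ 0.4486 -0.0256  0.1   ]
sc [271.8 172.7] [266 161  13  25 274]
sc [241.9 187. ] [239 183   8   9  58]
sc [268.3 207. ] [253 197  32  21 296]
sc [214.7 246.8] [200 242  42   8 182]
```

View pics/crop.png

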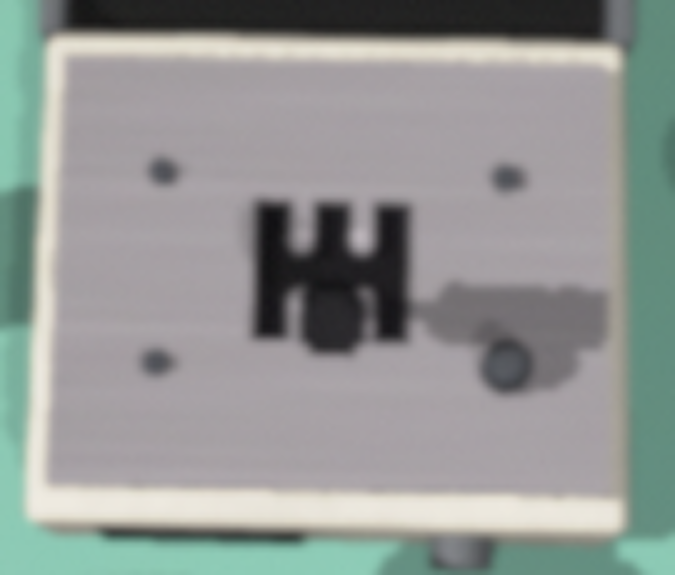

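The crop shows the studs at (164,170), (508,178) and (157,361), the post top at (507,366), and the grip's blob centred at about (332,318), covering the near part of the middle lane.

```bash
python3 - <<'E'
from h import *
s=np.load('pics/top.npz');b=np.load('pics/scene.npz')
U=lambda x,y:(215+(x+.5)/5-.5,165+(y+.5)/5-.5)
fl=onz(s,*U(164,170),.102);fr=onz(s,*U(508,178),.102);nl=onz(s,*U(157,361),.102);po=onz(s,*U(507,366),.122)
print(fl,fr,nl,po)
x=(fl-nl)[:2];y=(fl-fr)[:2];print(np.linalg.norm(x),np.linalg.norm(y))
yaw=np.mean([np.arctan2(x[1],x[0]),np.arctan2(-y[0],y[1])]);print('yaws',np.arctan2(x[1],x[0]),np.arctan2(-y[0],y[1]))
c=(fr+nl)[:2]/2; print('centre',c,'H',onz(s,*U(331,271),.098)); yaw=np.arctan2(-y[0],y[1])*.7+.3*np.arctan2(x[1],x[0])
R=np.array([[np.cos(yaw),-np.sin(yaw)],[np.sin(yaw),np.cos(yaw)]])
print('post mix',R.T@(po[:2]-c))
o1,d1=ray(s,*U(332,318));o2,d2=ray(b,271.8,173.)
t=np.linalg.lstsq(np.c_[d1,-d2],o2-o1,rcond=None)[0]
p,q=o1+t[0]*d1,o2+t[1]*d2;print('grip',p,q,R.T@((p+q)[:2]/2-c))
# scene: ray cross
piv=np.r_[c,.03]
for th in(0,.05,.1,-.05,-.1):
  for la in (0,):
    gm=R@(145e-3*np.array([np.sin(th),np.sin(la)*np.cos(th)]));P=piv+np.r_[gm,.145*np.cos(la)*np.cos(th)]
    print(th,la,P,(np.array(proj(s,P))),proj(b,P))
E
```

```text
[0.60898264 0.11715436 0.102     ] [ 0.61026877 -0.03279732  0.102     ] [0.52484871 0.11606601 0.102     ] [ 0.52457678 -0.03218807  0.122     ]
0.08414096895722419 0.14995719999632479
yaws 0.012935204840158705 0.008576784691461033
centre [0.56755874 0.04163434] H [0.56729866 0.04290858 0.098     ]
post mix [-0.04370953 -0.07339396]
grip [0.53401385 0.04140127 0.17132739] [0.53401736 0.04138379 0.1713279 ] [-3.35438858e-02  8.97439180e-05]
0 0 [0.56755874 0.04163434 0.175     ] [281.43086811 211.33684531] [268.37047148 181.08800437]
0.05 0 [0.57480536 0.04170597 0.17481879] [281.51224098 207.8157814 ] [267.60546449 183.235879  ]
0.1 0 [0.58203388 0.04177742 0.1742756 ] [281.59283488 204.35718236] [266.83203494 185.52766699]
-0.05 0 [0.56031211 0.04156271 0.17481879] [281.34901268 214.90771476] [269.12464714 179.08878529]
-0.1 0 [0.5530836  0.04149126 0.1742756 ] [281.26697618 218.51536817] [269.86570406 177.24218293]
```

>>> {"fn": "move_arm", "kwargs": {
  "deltas": [
    [1, [0, 0, 0], [0, 0, -0.92]],
    [1, [0, 0, 0], [0, 0, -0.92]],
    [1, [0, 0, 0], [0, 0, -0.92]],
    [1, [-0.36, -0.97, 0], [0, 0, 0]],
    [1, [-0.36, -0.97, 0], [0, 0, 0]],
    [1, [-0.36, -0.97, 0], [0, 0, 0]],
    [1, [-0.36, -0.97, 0], [0, 0, 0]],
    [1, [-0.36, -0.97, 0], [0, 0, 0]],
    [1, [-0.36, -0.97, 0], [0, 0, 0]],
    [1, [-0.36, -0.97, 0], [0, 0, 0]],
    [1, [-0.36, -0.97, 0], [0, 0, 0]],
    [1, [-0.36, -0.97, 0], [0, 0, 0]]
  ]
}}

```text
t: 1.6
eef_pos: [0.3323, 0.4455, 0.2557]
eef_rot: [-0.005, 1.0, 0.0, 0.0]
ft_force: [0.9, -0.2, 0.3]
opening: 0.0003
grasp_force: 0.0
```

>>> {"fn": "move_arm", "kwargs": {
  "deltas": [
    [1, [-0.36, -0.97, 0], [0, 0, 0]],
    [1, [-0.36, -0.97, 0], [0, 0, 0]],
    [1, [-0.36, -0.97, 0], [0, 0, 0]],
    [1, [-0.36, -0.97, 0], [0, 0, 0]],
    [1, [-0.36, -0.97, 0], [0, 0, 0]],
    [1, [-0.36, -0.97, 0], [0, 0, 0]],
    [1, [-0.36, -0.97, 0], [0, 0, 0]],
    [1, [-0.36, -0.97, 0], [0, 0, 0]],
    [1, [-0.36, -0.97, 0], [0, 0, 0]],
    [1, [-0.36, -0.97, 0], [0, 0, 0]],
    [1, [-0.36, -0.97, 0], [0, 0, 0]],
    [1, [-0.36, -0.97, 0], [0, 0, 0]]
  ]
}}

```text
t: 3.1
eef_pos: [0.4208, 0.2136, 0.2558]
eef_rot: [-0.005, 1.0, 0.0, 0.0]
ft_force: [0.5, -0.4, 0.5]
opening: 0.0002
grasp_force: 0.0
```

>>> {"fn": "move_arm", "kwargs": {
  "deltas": [
    [1, [-0.36, -0.95, 0], [0, 0, 0]],
    [1, [-0.36, -0.95, 0], [0, 0, 0]],
    [1, [-0.36, -0.95, 0], [0, 0, 0]],
    [1, [-0.36, -0.95, 0], [0, 0, 0]],
    [1, [-0.36, -0.95, 0], [0, 0, 0]],
    [1, [-0.36, -0.95, 0], [0, 0, 0]],
    [1, [-0.36, -0.95, 0], [0, 0, 0]],
    [1, [-0.36, -0.95, 0], [0, 0, 0]],
    [1, [-0.2, -0.8, 0], [0, 0, 0]],
    [1, [0, 0, 0], [0, 0, 0]],
    [1, [0, 0, 0], [0, 0, 0]]
  ]
}}

```text
t: 4.47
eef_pos: [0.4836, 0.0476, 0.2556]
eef_rot: [-0.005, 1.0, 0.0, -0.0]
ft_force: [0.0, -0.3, 0.1]
opening: 0.0
grasp_force: 0.0
```

>>> {"fn": "move_arm", "kwargs": {
  "deltas": [
    [1, [0, -0.3, 0.9], [0, 0, 0]],
    [1, [0, 0, 0.9], [0, 0, 0]],
    [1, [0, 0, 0.9], [0, 0, 0]],
    [1, [0, 0, 0.9], [0, 0, 0]],
    [1, [0, 0, 0], [0, 0, 0]],
    [1, [0, 0, 0], [0, 0, 0]]
  ]
}}

```text
t: 5.22
eef_pos: [0.4842, 0.0416, 0.1839]
eef_rot: [-0.005, 1.0, -0.0, 0.0]
ft_force: [0.9, 0.1, 0.1]
opening: 0.0004
grasp_force: 0.0
```

```bash
python3 - <<'E'
from h import *
b=snap('scene','s2');cv2.imwrite('pics/s2c.png',cv2.resize(b['frame'][90:260,190:350,::-1],None,fx=3.5,fy=3.5))
print(bot.get_obs()['eef_pos'])
E
```

```text
[0.48453295 0.04156686 0.18433913]
```

View pics/s2c.png

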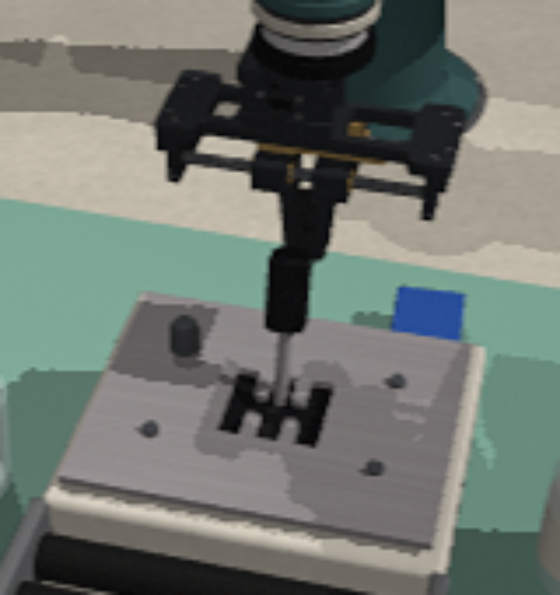

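The gripper is in front of the grip (crop (290,290)), the post is at (185,335) and the way is clear. Next I push the lever +x to the cross channel.

>>> {"fn": "move_arm", "kwargs": {
  "deltas": [
    [1, [-0.4, 0, 0], [0, 0, 0]],
    [1, [-0.4, 0, 0], [0, 0, 0]],
    [1, [-0.3, 0, 0], [0, 0, 0]],
    [1, [-0.25, 0, 0], [0, 0, 0]],
    [1, [-0.25, 0, 0], [0, 0, 0]],
    [1, [-0.25, 0, 0], [0, 0, 0]],
    [1, [-0.25, 0, 0], [0, 0, 0]],
    [1, [-0.25, 0, 0], [0, 0, 0]],
    [1, [0, 0, 0], [0, 0, 0]],
    [1, [0, 0, 0], [0, 0, 0]]
  ]
}}

```text
t: 6.52
eef_pos: [0.5311, 0.042, 0.1837]
eef_rot: [-0.005, 1.0, -0.0, 0.0]
ft_force: [-1.1, -0.6, 0.7]
opening: 0.0005
grasp_force: 0.2
```

>>> {"fn": "move_arm", "kwargs": {
  "deltas": [
    [1, [-0.2, 0, 0], [0, 0, 0]],
    [1, [-0.2, 0, 0], [0, 0, 0]],
    [1, [-0.2, 0, 0], [0, 0, 0]],
    [1, [-0.1, 0, 0], [0, 0, 0]],
    [1, [0, 0, 0], [0, 0, 0]],
    [1, [0, 0, 0], [0, 0, 0]]
  ]
}}

```text
t: 7.28
eef_pos: [0.545, 0.0421, 0.1836]
eef_rot: [-0.005, 1.0, 0.0, 0.0]
ft_force: [-1.1, 0.3, 1.2]
opening: 0.0006
grasp_force: 0.5
```

```bash
python3 - <<'E'
from h import *
o=bot.get_obs();print(o['eef_pos'],o['ft_force'])
b=snap('scene','s3');cv2.imwrite('pics/s3c.png',cv2.resize(b['frame'][90:260,190:350,::-1],None,fx=3.5,fy=3.5))
c=np.array([.5674,.0422]);
for th in(-.1,-.05,0,.05):
  P=np.r_[c,.03]+.145*np.array([np.sin(th),0,np.cos(th)]);B=np.r_[c,.03]+.12*np.array([np.sin(th),0,np.cos(th)])
  for X in(P,B):
    q=proj(b,X);print(th,(q-[190,90])*3.5)
E
```

```text
[0.54498263 0.04214441 0.18364465] [-1.09965335  0.27404445  1.23736129]
-0.1 [280.66723208 305.37579246]
-0.1 [279.15474714 337.12728522]
-0.05 [277.97110496 311.82066496]
-0.05 [276.95577599 342.52405755]
0 [275.22733849 318.79925609]
0 [274.72321989 348.3372723 ]
0.05 [272.44425777 326.29773684]
0.05 [272.46370204 354.55443451]
```

View pics/s3c.png

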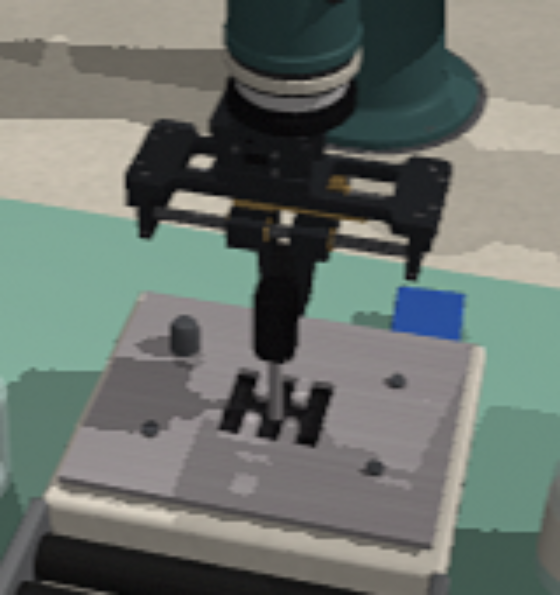

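The lever is now about upright in the cross channel (grip bottom at crop (275,360)). I go round to its left side.

>>> {"fn": "move_arm", "kwargs": {
  "deltas": [
    [1, [0.8, 0, 0], [0, 0, 0]],
    [1, [0, 0.75, 0], [0, 0, 0]],
    [1, [0, 0.75, 0], [0, 0, 0]],
    [1, [0, 0.75, 0], [0, 0, 0]],
    [1, [0, 0, 0], [0, 0, 0]],
    [1, [-0.65, 0, 0], [0, 0, 0]],
    [1, [-0.65, 0, 0], [0, 0, 0]],
    [1, [-0.65, 0, 0], [0, 0, 0]],
    [1, [0, 0, 0], [0, 0, 0]],
    [1, [0, 0, 0], [0, 0, 0]]
  ]
}}

```text
t: 8.57
eef_pos: [0.5674, 0.0871, 0.1834]
eef_rot: [-0.005, 1.0, -0.0, -0.0]
ft_force: [-0.0, 0.2, -0.8]
opening: 0.0002
grasp_force: 0.0
```

>>> {"fn": "move_arm", "kwargs": {
  "deltas": [
    [1, [0, -0.5, 0], [0, 0, 0]],
    [1, [0, -0.2, 0], [0, 0, 0]],
    [1, [0, -0.2, 0], [0, 0, 0]],
    [1, [0, -0.2, 0], [0, 0, 0]],
    [1, [0, -0.2, 0], [0, 0, 0]],
    [1, [0, -0.2, 0], [0, 0, 0]]
  ]
}}

```text
t: 9.32
eef_pos: [0.5679, 0.0573, 0.1839]
eef_rot: [-0.005, 1.0, 0.0, 0.0]
ft_force: [-0.6, 2.4, 1.6]
opening: 0.0004
grasp_force: 0.8
```

>>> {"fn": "move_arm", "kwargs": {
  "deltas": [
    [1, [0, -0.2, 0], [0, 0, 0]],
    [1, [0, -0.2, 0], [0, 0, 0]],
    [1, [0, -0.2, 0], [0, 0, 0]],
    [1, [0, -0.2, 0], [0, 0, 0]],
    [1, [0, 0, 0], [0, 0, 0]]
  ]
}}

```text
t: 9.95
eef_pos: [0.5678, 0.041, 0.1834]
eef_rot: [-0.005, 1.0, -0.0, -0.0]
ft_force: [-0.3, 0.6, -1.1]
opening: 0.0007
grasp_force: 0.4
```

Low force; it moves freely. Continue to y ≈ 0.021.

>>> {"fn": "move_arm", "kwargs": {
  "deltas": [
    [1, [0, -0.2, 0], [0, 0, 0]],
    [1, [0, -0.2, 0], [0, 0, 0]],
    [1, [0, -0.2, 0], [0, 0, 0]],
    [1, [0, -0.2, 0], [0, 0, 0]],
    [1, [0, -0.2, 0], [0, 0, 0]],
    [1, [0, 0, 0], [0, 0, 0]]
  ]
}}

```text
t: 10.7
eef_pos: [0.5682, 0.0209, 0.1838]
eef_rot: [-0.005, 1.0, -0.0, 0.0]
ft_force: [0.7, 0.5, 0.3]
opening: 0.0004
grasp_force: 0.3
```

```bash
python3 - <<'E'
from h import *
o=bot.get_obs();print(o['eef_pos'],o['ft_force'])
b=snap('scene','s4');cv2.imwrite('pics/s4c.png',cv2.resize(b['frame'][90:260,190:350,::-1],None,fx=3.5,fy=3.5))
c=np.array([.5674,.0422]);
for la in(-.25,-.3,-.35,-.4):
  for L in(.068,.12,.145):
    q=proj(b,np.r_[c,.03]+L*np.array([0,np.sin(la),np.cos(la)]));print(la,L,(q-[190,90])*3.5)
E
```

```text
[0.56818139 0.02092753 0.18376042] [0.74544838 0.48122678 0.33141981]
-0.25 0.068 [249.37677232 404.1614631 ]
-0.25 0.12 [230.1971864  344.82875102]
-0.25 0.145 [220.47981195 314.76771726]
-0.3 0.068 [244.66525129 404.28969162]
-0.3 0.12 [221.6360718  345.19253029]
-0.3 0.145 [209.98567987 315.29545593]
-0.35 0.068 [240.03815943 404.60403884]
-0.35 0.12 [213.25110565 345.90651671]
-0.35 0.145 [199.72156955 316.25972349]
-0.4 0.068 [235.50820376 405.10289232]
-0.4 0.12 [205.06685052 346.96602062]
-0.4 0.145 [189.71842613 317.65361218]
```

View pics/s4c.png

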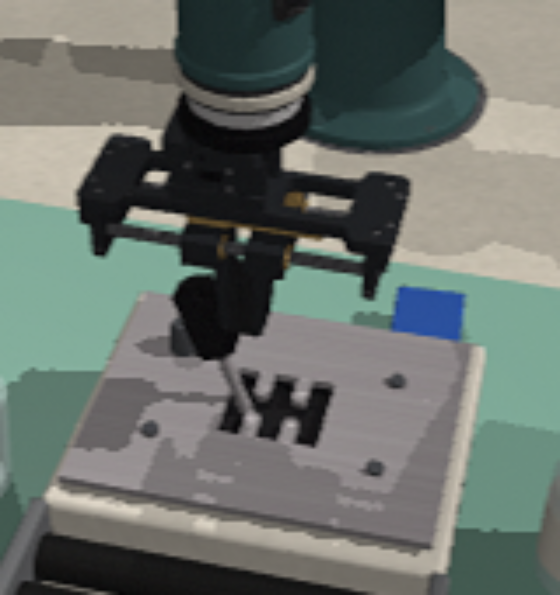

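The lever leans right, grip bottom at about (217,355), so lane ≈ -0.33. It needs a few mm more.

>>> {"fn": "move_arm", "kwargs": {
  "deltas": [
    [1, [0, -0.15, 0], [0, 0, 0]],
    [1, [0, -0.15, 0], [0, 0, 0]],
    [1, [0, 0, 0], [0, 0, 0]]
  ]
}}

```text
t: 11.12
eef_pos: [0.5682, 0.0151, 0.1838]
eef_rot: [-0.005, 1.0, -0.0, 0.0]
ft_force: [0.2, 0.6, -0.3]
opening: 0.0006
grasp_force: 0.4
```

>>> {"fn": "move_arm", "kwargs": {
  "deltas": [
    [1, [0, 0.6, 0], [0, 0, 0]],
    [1, [-0.7, 0, 0], [0, 0, 0]],
    [1, [-0.7, 0, 0], [0, 0, 0]],
    [1, [-0.7, 0, 0], [0, 0, 0]],
    [1, [0, 0, 0], [0, 0, 0]],
    [1, [0, -0.65, 0.2], [0, 0, 0]],
    [1, [0, -0.65, 0.2], [0, 0, 0]],
    [1, [0, -0.65, 0.2], [0, 0, 0]],
    [1, [0, 0, 0], [0, 0, 0]],
    [1, [0, 0, 0], [0, 0, 0]]
  ]
}}

```text
t: 12.38
eef_pos: [0.6104, -0.0114, 0.1718]
eef_rot: [-0.005, 1.0, 0.0, 0.0]
ft_force: [0.4, 0.8, 0.6]
opening: 0.0002
grasp_force: 0.0
```

>>> {"fn": "move_arm", "kwargs": {
  "deltas": [
    [1, [0.4, 0, 0], [0, 0, 0]],
    [1, [0.25, 0, 0], [0, 0, 0]],
    [1, [0.25, 0, 0], [0, 0, 0]],
    [1, [0.25, 0, 0], [0, 0, 0]],
    [1, [0.25, 0, 0], [0, 0, 0]],
    [1, [0.25, 0, 0], [0, 0, 0]],
    [1, [0.25, 0, 0], [0, 0, 0]]
  ]
}}

```text
t: 13.25
eef_pos: [0.5725, -0.0116, 0.172]
eef_rot: [-0.005, 1.0, -0.0, 0.0]
ft_force: [0.3, -0.5, 1.9]
opening: 0.0005
grasp_force: 0.9
```

>>> {"fn": "move_arm", "kwargs": {
  "deltas": [
    [1, [0.25, 0, 0], [0, 0, 0]],
    [1, [0.25, 0, 0], [0, 0, 0]],
    [1, [0.25, 0, 0], [0, 0, 0]],
    [1, [0.25, 0, 0], [0, 0, 0]],
    [1, [0.25, 0, 0], [0, 0, 0]],
    [1, [0, 0, 0], [0, 0, 0]]
  ]
}}

```text
t: 14.0
eef_pos: [0.5469, -0.0119, 0.1716]
eef_rot: [-0.005, 1.0, -0.0, -0.0]
ft_force: [0.4, -0.5, 0.2]
opening: 0.0004
grasp_force: 0.2
```

```bash
python3 - <<'E'
from h import *
o=bot.get_obs();print(o['eef_pos'],o['ft_force'])
b=snap('scene','s5');cv2.imwrite('pics/s5c.png',cv2.resize(b['frame'][90:260,190:350,::-1],None,fx=3.5,fy=3.5))
E
```

```text
[ 0.5468674  -0.01186877  0.17157774] [ 0.3730032  -0.52399466  0.20037974]
```

View pics/s5c.png

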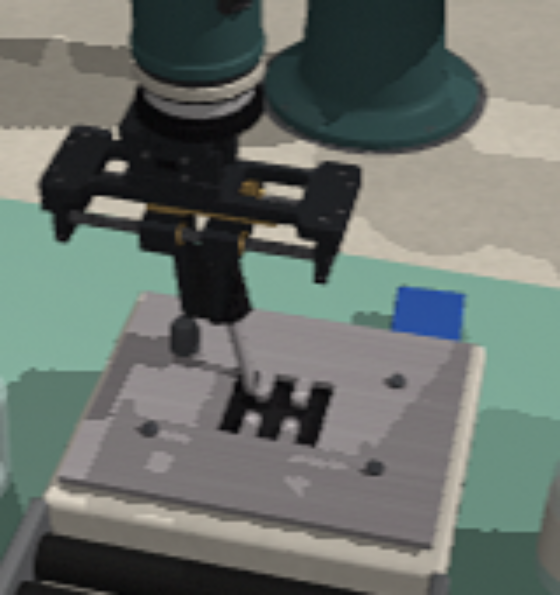

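The stem is in the near-right slot, at crop (250,370). I press it home in small steps.

>>> {"fn": "move_arm", "kwargs": {
  "deltas": [
    [1, [0.1, 0, 0], [0, 0, 0]],
    [1, [0.1, 0, 0], [0, 0, 0]],
    [1, [0, 0, 0], [0, 0, 0]]
  ]
}}

```text
t: 14.42
eef_pos: [0.5435, -0.0119, 0.1717]
eef_rot: [-0.005, 1.0, -0.0, 0.0]
ft_force: [1.4, -0.1, -0.4]
opening: 0.0003
grasp_force: 0.6
```

>>> {"fn": "move_arm", "kwargs": {
  "deltas": [
    [1, [0.05, 0, 0], [0, 0, 0]],
    [1, [0, 0, 0], [0, 0, 0]]
  ]
}}

```text
t: 14.68
eef_pos: [0.5427, -0.0119, 0.1718]
eef_rot: [-0.005, 1.0, -0.0, 0.0]
ft_force: [1.5, 0.9, 0.1]
opening: 0.0003
grasp_force: 0.9
```

>>> {"fn": "move_arm", "kwargs": {
  "deltas": [
    [1, [0.06, 0, 0], [0, 0, 0]],
    [1, [0.05, 0, 0], [0, 0, 0]],
    [1, [0, 0, 0], [0, 0, 0]]
  ]
}}

```text
t: 15.05
eef_pos: [0.5413, -0.012, 0.1722]
eef_rot: [-0.005, 1.0, -0.0, 0.001]
ft_force: [5.5, 0.3, -1.7]
opening: 0.0007
grasp_force: 2.2
```

The stop shows at the predicted position (5.5 N). I withdraw and check.

>>> {"fn": "move_arm", "kwargs": {
  "deltas": [
    [1, [-0.7, 0, 0], [0, 0, 0]],
    [1, [-0.8, 0, 0], [0, 0, 0]],
    [1, [0, 0, -0.9], [0, 0, 0]],
    [1, [0, 0, -0.9], [0, 0, 0]],
    [1, [0, 0, -0.9], [0, 0, 0]],
    [1, [0, 0, -0.9], [0, 0, 0]],
    [1, [0.8, 0.9, -0.5], [0, 0, 0]],
    [1, [0.9, 0.9, 0], [0, 0, 0]],
    [1, [0.9, 0.9, 0], [0, 0, 0]],
    [1, [0.9, 0.9, 0], [0, 0, 0]],
    [1, [0.9, 0.9, 0], [0, 0, 0]],
    [1, [0, 0.9, 0], [0, 0, 0]]
  ]
}}

```text
t: 16.55
eef_pos: [0.4795, 0.0967, 0.2533]
eef_rot: [-0.005, 1.0, -0.0, -0.0]
ft_force: [0.1, 0.4, 0.2]
opening: 0.0007
grasp_force: 0.0
```

>>> {"fn": "move_arm", "kwargs": {
  "deltas": [
    [1, [0.5, 0.9, 0], [0, 0, 0]],
    [1, [0.3, 0.9, 0], [0, 0, 0]],
    [1, [0, 0.9, 0], [0, 0, 0]],
    [1, [0, 0.9, 0], [0, 0, 0]],
    [1, [0, 0.9, 0], [0, 0, 0]],
    [1, [0, 0, 0], [0, 0, 0]],
    [1, [0, 0, 0], [0, 0, 0]]
  ]
}}

```text
t: 17.42
eef_pos: [0.4643, 0.1852, 0.2536]
eef_rot: [-0.005, 1.0, -0.0, -0.0]
ft_force: [-0.0, -0.4, 0.4]
opening: 0.0007
grasp_force: 0.0
```

```bash
python3 - <<'E'
from h import *
a=snap('top','t6');b=snap('scene','s6')
A=cv2.resize(a['frame'][165:280,215:350,::-1],(480,409));B=cv2.resize(b['frame'][150:260,190:320,::-1],(320,271))
B=cv2.copyMakeBorder(B,0,138,0,0,0);cv2.imwrite('pics/c6.png',np.hstack([A,B]))
f=b['frame'].max(2)[150:215,230:300]
n,l,st,c=cv2.connectedComponentsWithStats((f<60).astype(np.uint8))
for i in range(1,n):
    if st[i,4]>20: print(c[i]+[230,150],st[i])
for th,la in((-.3,-.37),(-.345,-.37),(-.345,-.4)):
  P=np.array([.5674,.0422,.03])+.145*np.array([np.sin(th)-.01*np.sin(la),np.sin(la)*np.cos(th),np.cos(la)*np.cos(th)])
  q=proj(a,P)-[215,165];print(th,la,'top crop',q*480/135,'scene',proj(b,P),'crop',(proj(b,P)-[190,150])*320/130+[480,0])
E
```

```text
[253.5505618  169.67790262] [ 16   8  16  24 267]
[242.41176471 185.89411765] [ 9 30  8 12 85]
[268.57337884 206.37542662] [ 23  47  32  18 293]
-0.3 -0.37 top crop [321.22845743 246.77842906] scene [252.04412968 171.20995713] crop [632.72401151  52.20912524]
-0.345 -0.37 top crop [319.49441039 258.07503996] scene [253.07716523 170.28252787] crop [635.26686826  49.92622245]
-0.345 -0.4 top crop [326.04469589 258.62913698] scene [251.52182739 170.53943373] crop [631.43834435  50.5586061 ]
```

View pics/c6.png

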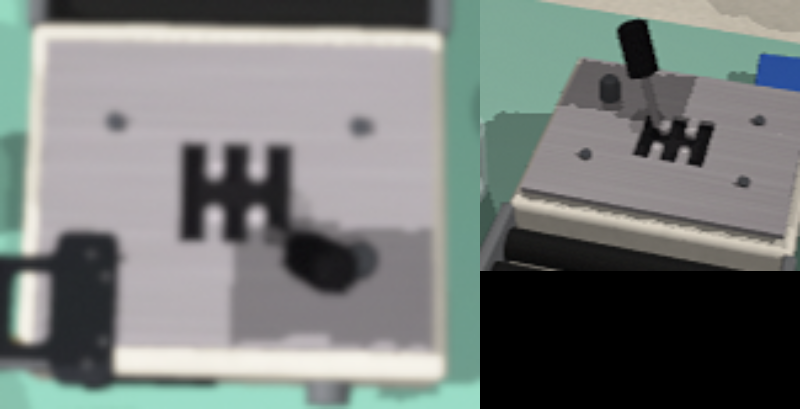

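The lever's grip centre is at about (320,262) in the top crop and (253.6,169.7) in the scene view. That matches throw ≈ -0.345 and lane ≈ -0.36, home in the slot beside the post, and the robot touches nothing.

```bash
python3 -c "
from bench import bot
print(bot.job_done())"
```

```text
the job is handed in; nothing more can be done
None
```

The lever is home at the end of the near-right corner slot beside the index post (throw ≈ -0.345, lane ≈ -0.36 rad from the final pictures); I pushed it only with closed fingers, no force reading passed about 6 N, and the job is handed in, with no verdict returned.

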